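# Restock the spice tin row: old forward, new behind

### The arm

A 7-joint arm with a two-finger parallel gripper is mounted at the origin on the work surface. World frame = base frame: x ahead of the robot, y to its left, z up, the work surface at z = 0. Lengths are in m, angles in degrees, forces in N, time in s.
With the tool pointing down it reaches from about 0.4 to 0.85 m from the base axis. Payload 4.5 kg.
Tool frame: the origin (TCP) lies on the centre line of the jaws, within the pads' length; the fingertips stand 25 mm ahead of it and the grasp point (between the pads) lies 6 mm ahead of it; z points along the fingers, y is the direction in which the jaws open and shut (so a half turn about z gives the same grasp; the last joint's range is limited). The gripper opens to 88 mm and grips with 3 to 60 N. Pads are 18 mm wide; open, the fingers measure 123 mm over their backs; the gripper's body (75 mm by 187 mm) begins 45 mm behind the grasp point.
Start: joints at [-67.391, 39.483, -11.15, 89.685, 9.013, 51.709, -12.324], TCP at [0.221, 0.585, 0.264] pointing down, gripper open.
Joint ranges: [-172.22, 172.22], [-26.19, 119.32], [-84.43, 86.54], [7.71, 146.69], [-57.33, 237.33], [2.42, 119.75], [-152.13, 152.13]. Speed limits (degrees/s): [147.25, 147.25, 180, 180, 180, 180, 180].

### API

Orientations are given as [roll, pitch, yaw] about the fixed x, y, z axes, in that order (R = Rz(yaw) Ry(pitch) Rx(roll)).
In Python, from bench import bot, vision gives the robot as it stands. The module is installed in compiled form; this text tells all that it offers.
- The arm moves only by the tool step_arm, never from a script. Its argument "deltas" is a list of rows, each a list of 2 entries, a list of its own where there are three numbers: the shift along the tool's x, y, z in cm, then the turn about the tool's z in degrees. A call has 1 to 10 rows; each row is the pose to reach, as a shift and turn from the pose commanded when the call began, along the tool's axes at that moment; what a row does not reach only later rows make up. A row lasts 1/8 s, in which the tool goes at most 62.5 mm and 10.7 degrees, less where a joint would pass 70% of its speed; a pose out of reach is approached as far as the arm can. A call with a gripper value outside its range is refused whole. "jaw" is the closure in counts, from 0 (fully open) to 255 (shut), set as the call begins (left out, the last holds). The fingers move at their own pace and stop on an object; the grip force is fixed at half the most. Time passes only in rows, so rows that repeat a pose let the fingers close. It gives the time, the measured TCP pose, the force and the opening at its end, in the units of the state.
- bot.state(): the state, without advancing time (a new reading comes with each control period).
- vision.read_camera(name): name is "scene" or "top" or "wrist"; returns a dict with "frame" (400x640x3 uint8, blue, green, red), "mtx" (3x3 intrinsics, pixels), "k1" (the pictures are not rectified: a ray, as slopes to the right and down, at radius r is drawn at 1 + k1 r^2 times it, then the intrinsics apply), "eye" and "orientation" of the camera in the world; the wrist camera has in their place "T_tool_cam" (4x4, takes a point from camera to tool coordinates, whose origin is the TCP and whose axes are the flange's). Camera axes: x right, y down, z forward; pixel columns grow to the right and rows downward; lengths in m; the calibration is good to about 2 mm. A picture is of the moment at which its call begins: read the wrist's pose just before it. There is no depth.
- bot.hand_in(): hands the job in, once; it reports no verdict.
The state is a dict: "t": time; "joint_pos": joint angles; "dq": joint speeds; "joint_torque": joint torques, N m; "tool_pos": TCP position; "tcp_rot": TCP orientation; "contact_force": force on the tool from outside, world axes, zero at the start; "moment": the same for the moment, N m; "opening": opening from 0.0 (shut) to 1.0 (fully open).
Only numpy, scipy, OpenCV 4.12 (cv2) and the standard library are available. Lean on these libraries where they do the work, as an engineer would, in place of code of your own. Each camera call takes 0.05 s, during which the arm holds its last target.

### The job

Restock the spice row on the stove ledge: first pull the older red-lidded tin that stands in the wooden tray forward, up to the tray's brass front stop, then set the new red-lidded tin from the ledge down gently in the tray close behind it, with no more than a finger's width between the two. Keep both tins upright, and leave the green-lidded tin where it is.

Things in the scene. Friction and masses are not known exactly. Their poses are not given: they have to be found in the camera images.
- tray: Fixed wooden tray for one row of tins, 216 long (its x) by 90 wide (its y). Origin: centre of its underside, on the ledge (z = 0). Floor 6 thick; walls 8 thick, tops 16 above the ledge. Inner faces: brass front stop (-x end, nearer the robot) at x = -100, wooden back at x = +100, sides at y = +-37. Its yaw is within 20 degrees either way of the robot's straight-ahead. All mm.
- old_tin: The older spice tin: round upright aluminium tin with a red lid and red band, 52 mm in diameter, 70 mm tall, about 0.2 kg, rigid. It starts standing on the tray's floor in the back half of the tray. Origin: centre of its underside; z points up.
- new_tin: The new spice tin: the same tin (red lid and band, 52 mm in diameter, 70 mm tall, about 0.2 kg), starting on the marble ledge to the robot's right of the tray. Origin: centre of its underside; z points up.
- other_tin: A tin of another spice, the same size and shape but with a green lid and band, also on the ledge to the right of the tray, at least 80 mm from the new tin, centre to centre; which of the two is nearer the tray varies. To be left alone. Origin: centre of its underside.
Things that resemble listed ones, but are neither listed nor needed, are in the scene too. What is shaped like the old_tin but orange is not meant.

How it is judged (in metres and radians):
On the way, in this order (a step that is already met when the one before it is completed fails the run):
1. the older tin stands upright in the tray at the front stop (x of old_tin in the frame of tray between -0.08 and -0.056 m and y of old_tin in the frame of tray between -0.016 and 0.016 m and z of old_tin in the frame of tray below 0.012 m and angle between old_tin's own z axis and vertical below 0.17 rad), for 0.2 s.
2. the new tin stands upright in the tray close behind the older one (horizontal distance between new_tin and old_tin below 0.075 m and x of new_tin in the frame of tray above -0.03 m and y of new_tin in the frame of tray between -0.016 and 0.016 m and z of new_tin in the frame of tray below 0.012 m and angle between new_tin's own z axis and vertical below 0.17 rad), for 0.2 s.
At the end, for the whole second after the job is handed in: Both red-lidded tins stand at rest and upright (within 10 degrees) on the tray's floor inside its walls: the older one with at most 18 mm between it and the brass front stop, the new one behind it with at most 23 mm between the two tins. The green-lidded tin is within 20 mm of where it was (all of step 1 and all of step 2 and linear speed of each of old_tin, new_tin below 0.02 m/s and distance of other_tin from where it was at the start of the episode below 0.02 m); the robot touches nothing.
It fails at once if the green-lidded tin is moved 20 mm or more (distance of other_tin from where it was at the start of the episode above 0.02 m).
It fails at once if a red-lidded tin is tipped by more than 30 degrees (angle between any of old_tin, new_tin's own z axis and vertical above 0.52 rad).
It fails at once if a red-lidded tin is let fall from more than 30 mm above the ledge ((height (world z) of old_tin above 0.03 m and contact force between old_tin and anything else below 0.02 N) or (height (world z) of new_tin above 0.03 m and contact force between new_tin and anything else below 0.02 N)).
It also fails if it takes over 51 s, if anything falls off the work surface, if the arm or the gripper's body presses on something with over 40 N, if the wrist force passes 120 N, or if a joint passes its speed limit or range.

## Working session

There is one attempt and no reset: what is moved stays moved. The work goes in short steps, Python scripts to look and compute and a tool call to move; the robot and the scene stay as the last step left them, time stands still between calls to the robot, and variables do not carry over. Pictures are saved under pics/ and viewed, and the job is handed in when it is done.

Besides the shell and the picture viewer there is one more tool, called after "Call:" by a JSON object that holds its "method" and its "body", one argument or row to a line. step_arm: Moves the arm, as the interface text tells. Its arguments: {"type":"object","properties":{"deltas":{"type":"array","items":{"type":"array"}},"jaw":{"type":"number"}},"required":["deltas"]}

```bash
mkdir -p pics; cat > h.py <<'E'
import numpy as np, cv2
from scipy.spatial.transform import Rotation as R
from bench import bot, vision
def cam(n):
    s=bot.state(); c=vision.read_camera(n)
    if 'T_tool_cam' in c:
        T=np.eye(4); T[:3,:3]=R.from_euler('xyz',s['tcp_rot'],degrees=True).as_matrix(); T[:3,3]=s['tool_pos']
        c['T']=T@np.array(c['T_tool_cam'])
    else:
        T=np.eye(4); o=np.array(c['orientation'],float)
        T[:3,:3]=o if o.shape==(3,3) else R.from_euler('xyz',o,degrees=True).as_matrix()
        T[:3,3]=c['eye']; c['T']=T
    return c
def pt(c,uv,z):
    k=c['k1']; 
    p=cv2.undistortPoints(np.array([[uv]],float),np.array(c['mtx'],float),np.array([k,0,0,0.]))[0,0]
    d=c['T'][:3,:3]@np.array([p[0],p[1],1]); e=c['T'][:3,3]
    return e+d*(z-e[2])/d[2]
def proj(c,P):
    q=np.linalg.inv(c['T'])@np.append(P,1); 
    s=q[:2]/q[2]; s=s*(1+c['k1']*(s@s)); m=np.array(c['mtx']); return (m@np.append(s,1))[:2]
E
python3 - <<'E'
from h import *
print(bot.state())
for n in ('top','scene','wrist'):
    c=cam(n); cv2.imwrite(f'pics/{n}0.png',c['frame']); print(n,c['T'],c['mtx'],c['k1'],c.get('orientation'))
E
```

```text
{'t': 0.0, 'joint_pos': array([-67.39048471,  39.53368362, -11.14368494,  89.74431653,
         9.01061728,  51.7087862 , -12.32588474]), 'dq': array([-0.04680179, -0.0134128 , -0.02104562, -0.06701671,  0.00154406,
       -0.01280791,  0.07074086]), 'joint_torque': array([ 4.69509741e-04, -5.27569163e+01, -1.26689382e+00, -1.53424162e+01,
       -5.26992080e-02,  6.74139097e-03,  1.78508903e-04]), 'tool_pos': array([0.22048488, 0.58419458, 0.2629066 ]), 'tcp_rot': array([-1.79894993e+02,  6.65451905e-03,  1.59328159e+02]), 'contact_force': array([ 0.14330725, -0.74222948,  0.46578342]), 'moment': array([-0.01818163,  0.00342905,  0.0269744 ]), 'opening': 1.0027737252388724}
top [[ 0.01227685 -0.99659896  0.08148498  0.51158132]
 [-0.99988755 -0.01153367  0.00958488 -0.06042324]
 [-0.00861246 -0.08159349 -0.99662848  0.89436627]
 [ 0.          0.          0.          1.        ]] [[416.19027463   0.         326.1160875 ]
 [  0.         416.19027463 198.04542889]
 [  0.           0.           1.        ]] -0.03220841372288808 [-175.31966074    0.49346381  -89.29654478]
scene [[-0.84095637  0.31344275 -0.44107371  0.94731811]
 [ 0.54103869  0.49964019 -0.6764886   0.46518991]
 [ 0.0083377  -0.80753534 -0.58976026  0.50956183]
 [ 0.          0.          0.          1.        ]] [[375.32309589   0.         320.57595336]
 [  0.         375.32309589 200.42449676]
 [  0.           0.           1.        ]] 0.013680679115830282 [-126.14145182   -0.47772075  147.24434405]
wrist [[ 0.35319736  0.89719467  0.26512891  0.15098021]
 [ 0.93554797 -0.33833187 -0.10139793  0.60993941]
 [-0.00127213  0.2838543  -0.95886658  0.38476919]
 [ 0.          0.          0.          1.        ]] [[333.74120049   0.         318.54088551]
 [  0.         333.74120049 199.97019262]
 [  0.           0.           1.        ]] -0.014947407422213092 None
```

View pics/top0.png

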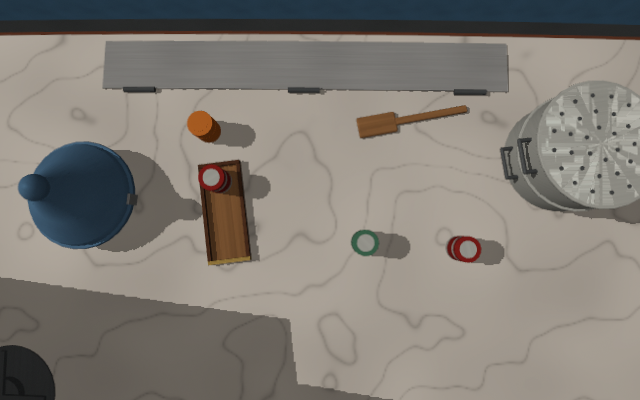

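View pics/scene0.png

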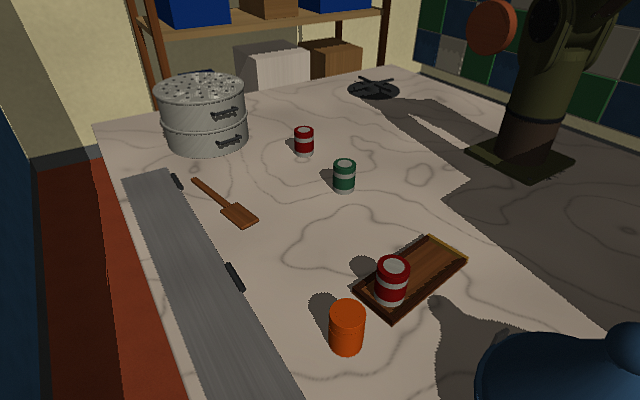

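```bash
python3 - <<'E'
from h import *
c=cam('top'); f=c['frame']
a=cv2.resize(f[140:280,180:280],None,fx=4,fy=4,interpolation=cv2.INTER_NEAREST)
b=cv2.resize(f[210:280,340:500],None,fx=2.4,fy=4,interpolation=cv2.INTER_NEAREST)
b=cv2.resize(f[210:280,340:500],None,fx=2.4,fy=2.4,interpolation=cv2.INTER_NEAREST)
im=np.zeros((560,790,3),np.uint8); im[:,:400]=a; im[:168,404:404+384]=b
cv2.imwrite('pics/crop1.png',im)
E
```

```text
(no output)
```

View pics/crop1.png

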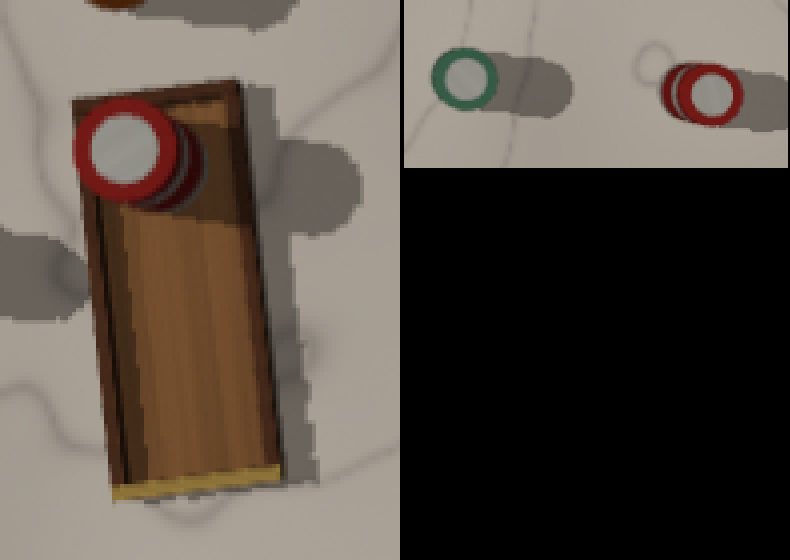

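```bash
python3 - <<'E'
from h import *
c=cam('top'); f=c['frame']; hsv=cv2.cvtColor(f,cv2.COLOR_BGR2HSV)
def lid(u,v,z):
    m=(hsv[...,1]<40)&(hsv[...,2]>110); m=m.astype(np.uint8)
    n,l,s,ce=cv2.connectedComponentsWithStats(m,connectivity=4)
    k=l[int(v),int(u)]; print('px',ce[k],s[k]); return pt(c,ce[k],z)
for n,u,v,z in (('old',211,177,.076),('new',468,249,.070),('green',366,242,.070)):
    p=lid(u,v,z); print(n,p)
C=np.array([pt(c,q,.016)[:2] for q in [(198.4,165.2),(239.4,160.2),(250.2,260.5),(208.2,264.8)]])
# brass
print(C, [np.linalg.norm(C[i]-C[(i+1)%4]) for i in range(4)])
print('orange',pt(c,(201,122),.07))
s=cam('scene'); f=s['frame']
cv2.imwrite('pics/scrop.png',cv2.resize(f[220:340,330:480],None,fx=4,fy=4,interpolation=cv2.INTER_CUBIC))
E
```

```text
px [210.55555556 176.82125604] [203 169  16  16 207]
old [0.61822847 0.17806609 0.076     ]
px [467.86976744 248.86976744] [460 241  17  17 215]
new [ 0.48174632 -0.33302128  0.07      ]
px [365.3187251  242.51394422] [357 234  18  18 251]
green [ 0.49199082 -0.13079705  0.07      ]
[[0.65088383 0.22272613]
 [0.66254061 0.13467617]
 [0.45003607 0.10574799]
 [0.43972448 0.19419477]] [np.float64(0.08881822274912811), np.float64(0.2144644895417417), np.float64(0.08904583631731995), np.float64(0.21307817947737026)]
orange [0.73101478 0.20354471 0.07      ]
```

View pics/scrop.png

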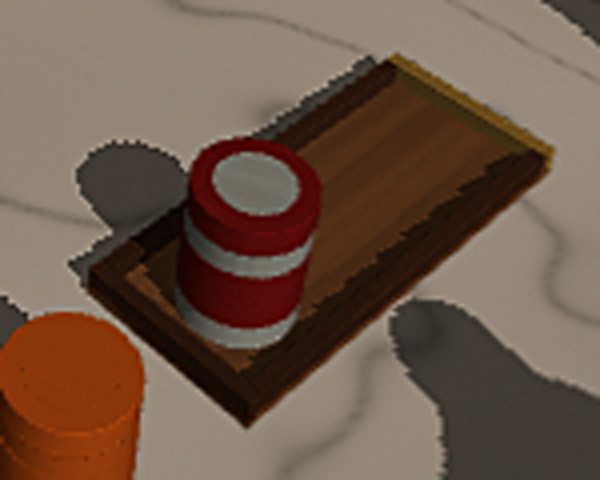

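Candidates (top picture): red tin in tray (211,177) = old_tin; red tin on the ledge (468,249) = new_tin; green tin (365,242), to leave alone; orange decoy (201,122). The crops confirm the choice. The measured tray is 214 x 89 (given as 216 x 90) and its yaw is about 7.7°.

```bash
cat >> h.py <<'E'
TC=np.array([.5508,.1643]); YAW=7.72
def tr(p):  # world->tray
    a=np.radians(YAW); d=np.array(p[:2])-TC; return np.array([d[0]*np.cos(a)+d[1]*np.sin(a),-d[0]*np.sin(a)+d[1]*np.cos(a)])
def wd(x,y):
    a=np.radians(YAW); return TC+np.array([x*np.cos(a)-y*np.sin(a),x*np.sin(a)+y*np.cos(a)])
def go(P,yaw=None):
    s=bot.state(); M=R.from_euler('xyz',s['tcp_rot'],degrees=True).as_matrix()
    print('t',s['t'],'pos',s['tool_pos'],s['tcp_rot'],'F',s['contact_force'],'op',s['opening'])
    print('tool cm',np.round(M.T@(np.array(P)-s['tool_pos'])*100,2), 'turn', None if yaw is None else -((yaw-s['tcp_rot'][2]+90)%180-90))
E
python3 -c "
from h import *
print(tr([.6182,.1781])); go([.45,.17,.264],187.7)"
```

```text
[0.06864289 0.00462094]
t 0.3 pos [0.22058084 0.58463206 0.26347249] [-1.79973174e+02  1.55676567e-03  1.59330927e+02] F [-0.11628767  0.54375776  1.21975461] op 1.0006418574526763
tool cm [-36.1  -30.7   -0.04] turn -28.369072687125026
```

Call:
{"method": "step_arm", "body": {
  "deltas": [
    [[-3,-2.6,0],-2],
    [[-7,-6,0],-5],
    [[-11,-9.4,0],-8],
    [[-15,-12.8,0],-12],
    [[-19,-16.2,0],-15],
    [[-23,-19.6,0],-18],
    [[-27,-23,0],-22],
    [[-31,-26.4,0],-25],
    [[-34,-29,0],-27.5],
    [[-36.1,-30.7,0],-28.4]
  ],
  "jaw": 0
}}

```text
t: 1.55
tool_pos: [0.4509, 0.1678, 0.2637]
tcp_rot: [-180.0, 0.0, -172.4]
contact_force: [0.4, 0.3, 0.3]
opening: 1.001
```

```bash
python3 -c "
from h import *
go([.6182-.08,.1781-.01,.264],187.7)
c=cam('wrist'); cv2.imwrite('pics/w1.png',c['frame'])
print(c['T'])
print('old lid pred',proj(c,[.6182,.1781,.076]))
for x in(-100,100):
  for y in (-37,37): print(x,y,proj(c,[*wd(x/1e3,y/1e3),.016]))
"
```

```text
t 1.55 pos [0.45094269 0.16781736 0.26371713] [-1.79964804e+02  8.54135109e-03 -1.72384278e+02] F [0.40864468 0.25943734 0.27354316] op 1.0005860286524546
tool cm [-8.65 -1.13 -0.03] turn -0.08427765719602576
[[-1.32204982e-01  9.50404405e-01  2.81519644e-01  3.77304242e-01]
 [ 9.91222138e-01  1.26966638e-01  3.68530327e-02  1.57959574e-01]
 [-7.18318197e-04  2.83920658e-01 -9.58847508e-01  3.85490945e-01]
 [ 0.00000000e+00  0.00000000e+00  0.00000000e+00  1.00000000e+00]]
old lid pred [307.91186521 330.88590758]
-100 -37 [270.85998961 168.81297074]
-100 37 [336.69563805 168.67477822]
100 -37 [277.53419995 320.85163572]
100 37 [334.61005808 320.79624588]
```

View pics/w1.png

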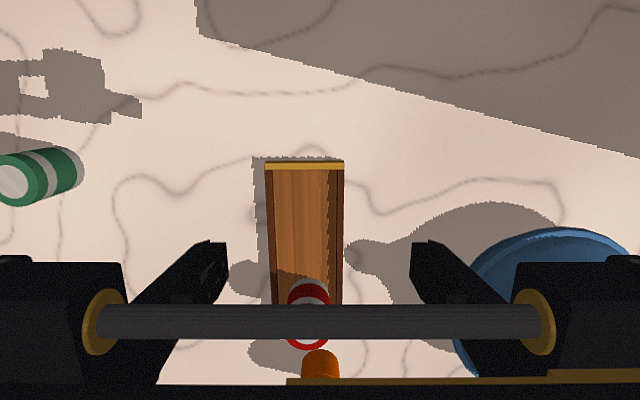

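The wrist view shows the tray's front corners at (268,165) and (342,165) and the red lid at about (307,335). Both match the predictions to within a few pixels.

```bash
python3 -c "
from h import *
go([.6182,.1781,.056],187.72)"
```

```text
t 1.6 pos [0.45265415 0.16448733 0.26349375] [-1.79803161e+02  3.66054231e-02 -1.72627000e+02] F [ 1.75442456 -2.62000458  0.36075379] op 0.9984845689957331
tool cm [-16.58  -0.7   20.76] turn -0.34700013727058376
```

Call:
{"method": "step_arm", "body": {
  "deltas": [
    [[-4,-0.1,0],0],
    [[-8,-0.3,0],0],
    [[-12,-0.5,0],0],
    [[-15,-0.7,2],0],
    [[-16.6,-0.7,5],0],
    [[-16.6,-0.7,8],0],
    [[-16.6,-0.7,10],0],
    [[-16.6,-0.7,10],0],
    [[-16.6,-0.7,10],0]
  ]
}}

```text
t: 2.72
tool_pos: [0.6158, 0.1862, 0.1646]
tcp_rot: [180.0, 0.1, -172.3]
contact_force: [0.2, -0.4, -0.4]
opening: 0.997
```

```bash
python3 -c "
from h import *
go([.6182,.1781,.056],187.72)
c=cam('top'); cv2.imwrite('pics/t2.png',c['frame'])
c=cam('scene'); cv2.imwrite('pics/s2.png',c['frame'])"
```

```text
t 2.725 pos [0.61584006 0.18615798 0.16459255] [ 1.79962305e+02  7.68191267e-02 -1.72261412e+02] F [ 0.24129056 -0.39120699 -0.36448847] op 0.9970433954619956
tool cm [-0.11 -0.84 10.86] turn 0.018588056836620126
```

View pics/s2.png

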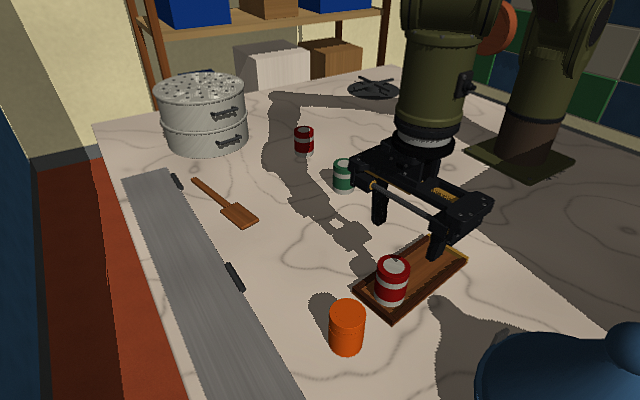

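Call:
{"method": "step_arm", "body": {
  "deltas": [
    [[-0.1,-0.8,1.5],0],
    [[-0.1,-0.8,3.5],0],
    [[-0.1,-0.8,5.5],0],
    [[-0.1,-0.8,7.5],0],
    [[-0.1,-0.8,9.5],0],
    [[-0.1,-0.8,10.5],0],
    [[-0.1,-0.8,10.9],0],
    [[-0.1,-0.8,10.9],0],
    [[-0.1,-0.8,10.9],0]
  ]
}}

```text
t: 3.95
tool_pos: [0.618, 0.1779, 0.0554]
tcp_rot: [180.0, 0.1, -172.3]
contact_force: [0.8, -0.7, -0.2]
opening: 0.998
```

```bash
python3 -c "
from h import *
go([.6182,.1781,.056],187.72)
c=cam('wrist'); cv2.imwrite('pics/w3.png',c['frame'])
c=cam('scene'); cv2.imwrite('pics/s3.png',cv2.resize(c['frame'][140:360,300:500],None,fx=2.7,fy=2.7))"
```

```text
t 3.95 pos [0.61802252 0.17793303 0.05543844] [ 1.79977466e+02  7.83565901e-02 -1.72275078e+02] F [ 0.78618954 -0.70912158 -0.23370673] op 0.9981608880060009
tool cm [-0.02  0.01 -0.06] turn 0.004921566179973524
```

View pics/s3.png

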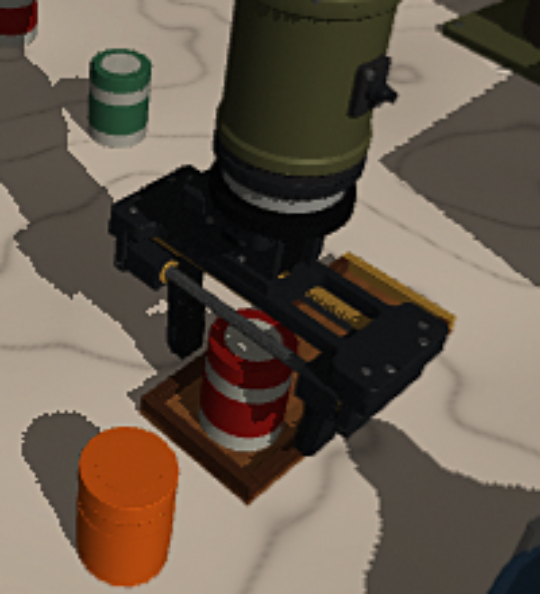

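View pics/w3.png

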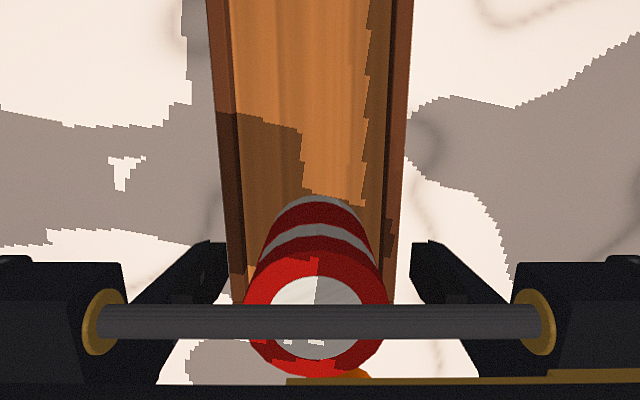

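The tin stands between the fingers, with its lid at (318,315) and the fingers at about (222,270) and (415,270). I'll close the jaws.

Call:
{"method": "step_arm", "body": {
  "deltas": [
    [[0,0,0],0],
    [[0,0,0],0],
    [[0,0,0],0],
    [[0,0,0],0],
    [[0,0,0],0],
    [[0,0,0],0]
  ],
  "jaw": 255
}}

```text
t: 4.8
tool_pos: [0.6175, 0.1775, 0.0547]
tcp_rot: [-180.0, -0.0, -172.3]
contact_force: [-0.3, -1.2, -0.7]
opening: 0.584
```

```bash
python3 -c "
from h import *
go([*wd(-.070,.0),.056],187.72); print(tr(bot.state()['tool_pos']))"
```

```text
t 4.8 pos [0.61754336 0.17749834 0.05472413] [-1.79986782e+02 -3.28526808e-03 -1.72283183e+02] F [-0.28676072 -1.15807685 -0.72848681] op 0.5840265343807525
tool cm [13.79 -0.41 -0.13] turn -0.0031827157515635918
[0.06791138 0.00411294]
```

Call:
{"method": "step_arm", "body": {
  "deltas": [
    [[0.5,0,-0.1],0],
    [[2,-0.1,-0.1],0],
    [[4,-0.1,-0.1],0],
    [[6,-0.2,-0.1],0],
    [[8,-0.2,-0.1],0],
    [[10,-0.3,-0.1],0],
    [[12,-0.4,-0.1],0],
    [[13.2,-0.4,-0.1],0],
    [[13.7,-0.4,-0.1],0],
    [[13.7,-0.4,0],0]
  ]
}}

```text
t: 6.05
tool_pos: [0.4826, 0.1556, 0.0547]
tcp_rot: [180.0, 0.0, -172.3]
contact_force: [0.6, -0.2, -3.0]
opening: 0.581
```

```bash
python3 -c "
from h import *
go([*wd(-.070,.0),.0547],187.72); print(tr(bot.state()['tool_pos']))
c=cam('wrist'); cv2.imwrite('pics/w4.png',c['frame'])
c=cam('scene'); cv2.imwrite('pics/s4.png',cv2.resize(c['frame'][140:360,300:500],None,fx=2.7,fy=2.7))"
```

```text
t 6.05 pos [0.48262199 0.15559732 0.05470827] [ 1.79984298e+02  3.51897554e-02 -1.72260220e+02] F [ 0.56251631 -0.21986135 -3.02590676] op 0.5809936216544052
tool cm [ 0.13 -0.05  0.  ] turn 0.019779570932428214
[-0.06872912  0.00053469]
```

View pics/s4.png

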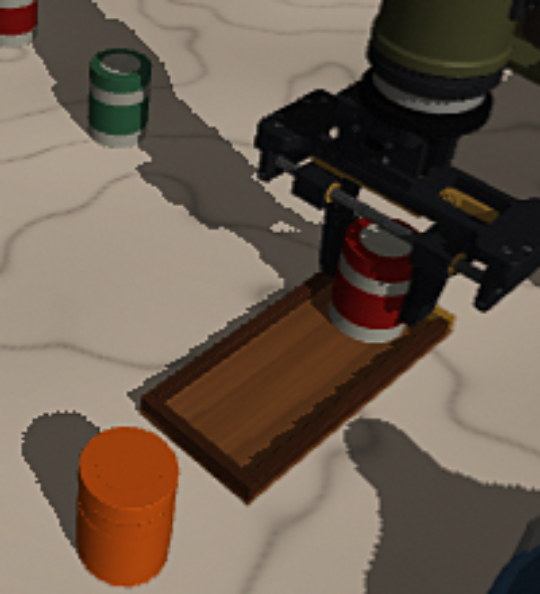

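View pics/w4.png

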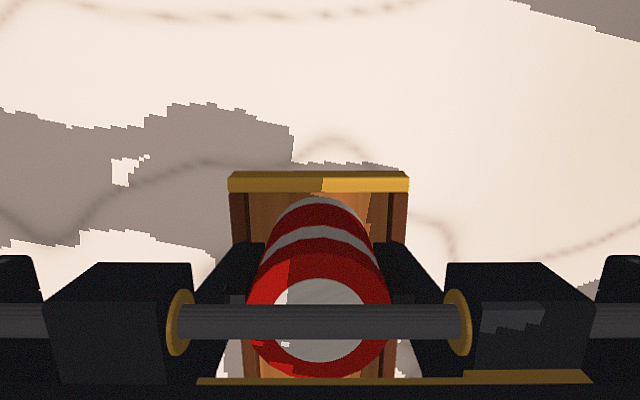

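The tin stands at the front stop: in the wrist view the brass stop is at row 182 and the tin's foot at row 198, centred at column 318. I'll settle it, open the jaws and rise.

Call:
{"method": "step_arm", "body": {
  "deltas": [
    [[0,0,0.1],0],
    [[0,0,0.1],0],
    [[0,0,0.1],0]
  ]
}}

```text
t: 6.52
tool_pos: [0.4829, 0.1556, 0.0546]
tcp_rot: [180.0, 0.1, -172.3]
contact_force: [-1.8, 0.1, 8.7]
opening: 0.582
```

Call:
{"method": "step_arm", "body": {
  "deltas": [
    [[0,0,0],0],
    [[0,0,0],0],
    [[0,0,0],0],
    [[0,0,0],0],
    [[0,0,0],0],
    [[0,0,0],0]
  ],
  "jaw": 0
}}

```text
t: 7.28
tool_pos: [0.4823, 0.1553, 0.0537]
tcp_rot: [180.0, -0.0, -172.3]
contact_force: [0.1, -0.7, -0.3]
opening: 1.002
```

Call:
{"method": "step_arm", "body": {
  "deltas": [
    [[0,0,-1],0],
    [[0,0,-3],0],
    [[0,0,-6],0],
    [[0,0,-9],0],
    [[0,0,-12],0],
    [[0,0,-14],0],
    [[0,0,-15],0],
    [[0,0,-15],0]
  ]
}}

```text
t: 8.28
tool_pos: [0.4825, 0.1553, 0.2043]
tcp_rot: [180.0, 0.1, -172.3]
contact_force: [0.7, -0.7, -0.6]
opening: 1.002
```

```bash
python3 -c "
from h import *
go([.4817,-.333,.205]); print(np.degrees(np.arctan2(-.333,.4817)), bot.state()['joint_pos'])
c=cam('wrist'); cv2.imwrite('pics/w5.png',c['frame'])"
```

```text
t 8.275 pos [0.48248576 0.15531193 0.20425869] [ 1.79985788e+02  6.69782683e-02 -1.72279171e+02] F [ 0.71628457 -0.69841065 -0.64122108] op 1.0022668548435478
tool cm [  6.64 -48.38  -0.09] turn None
-34.656168818332226 [-10.70408169  36.79827183 -19.79156948 113.16239128  21.56730995
  33.5142477   52.71640688]
```

View pics/w5.png

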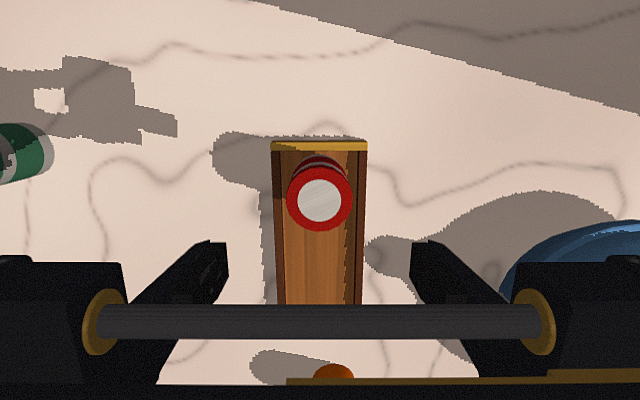

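```bash
python3 -c "
from h import *
c=cam('wrist'); f=c['frame']; hsv=cv2.cvtColor(f,cv2.COLOR_BGR2HSV)
m=((hsv[...,1]<60)&(hsv[...,2]>110)).astype(np.uint8)
n,l,s,ce=cv2.connectedComponentsWithStats(m,connectivity=4); k=l[200,320]; print(ce[k],s[k])
p=pt(c,ce[k],.076); print(p,tr(p))
a,b=pt(c,(271.5,150),.016),pt(c,(366.5,150),.016);print(tr(a),tr(b))
"
```

```text
[318.94023628 200.88672689] [ 298  180   43   43 1439]
[0.48235959 0.15535685 0.076     ] [-0.06902144  0.00033165]
[-0.10029802 -0.04356136] [-0.10028221  0.04443991]
```

Call:
{"method": "step_arm", "body": {
  "deltas": [
    [[0.5,-3,0],0],
    [[1,-8,0],0],
    [[1.6,-13,0],0],
    [[2.4,-18,0],0],
    [[3.2,-23,0],0],
    [[4,-28,0],0],
    [[4.7,-33,0],0],
    [[5.4,-38,0],0],
    [[6,-43,0],0],
    [[6.6,-46.5,0],0]
  ]
}}

```text
t: 9.62
tool_pos: [0.4784, -0.3168, 0.2023]
tcp_rot: [180.0, -0.1, -172.4]
contact_force: [1.0, -0.2, 0.0]
opening: 1.0
```

Call:
{"method": "step_arm", "body": {
  "deltas": [
    [[0,-1.2,0],0],
    [[0,-1.9,0],0],
    [[0,-1.9,0],0],
    [[0,-1.9,0],0]
  ]
}}

```text
t: 10.12
tool_pos: [0.4824, -0.3314, 0.2037]
tcp_rot: [179.9, 0.0, -172.1]
contact_force: [-0.8, -0.4, 0.4]
opening: 0.996
```

```bash
python3 -c "
from h import *
go([.4817,-.333,.052]); print(bot.state()['joint_pos'])
c=cam('wrist'); cv2.imwrite('pics/w6.png',c['frame']); print(proj(c,[.4817,-.333,.07]))"
```

```text
t 10.125 pos [ 0.48244571 -0.33143326  0.20374959] [ 1.79948222e+02  7.27578826e-03 -1.72126972e+02] F [-0.84739046 -0.42797613  0.43792361] op 0.9960945775034369
tool cm [ 0.1  -0.16 15.17] turn None
[ 45.19019734  42.62509422 -26.49396694  99.64152575  25.76185883
  43.88850053 103.73738557]
[316.73273448 197.1825201 ]
```

View pics/w6.png

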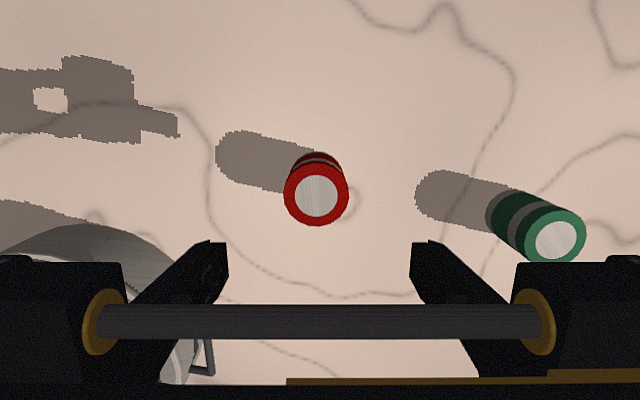

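```bash
python3 -c "
from h import *
c=cam('top')
for q in [(503,165),(509,185),(530,205),(560,210)]: print([pt(c,q,z)[:2].round(3) for z in (0,.1,.15)])"
```

```text
[array([ 0.661, -0.436]), array([ 0.645, -0.394]), array([ 0.636, -0.373])]
[array([ 0.618, -0.448]), array([ 0.606, -0.405]), array([ 0.6  , -0.383])]
[array([ 0.575, -0.493]), array([ 0.568, -0.444]), array([ 0.564, -0.42 ])]
[array([ 0.565, -0.558]), array([ 0.559, -0.502]), array([ 0.556, -0.475])]
```

Call:
{"method": "step_arm", "body": {
  "deltas": [
    [[0.1,-0.2,2],0],
    [[0.1,-0.2,4.5],0],
    [[0.1,-0.2,7],0],
    [[0.1,-0.2,9.5],0],
    [[0.1,-0.2,12],0],
    [[0.1,-0.2,14],0],
    [[0.1,-0.2,15],0],
    [[0.1,-0.2,15.2],0],
    [[0.1,-0.2,15.2],0]
  ]
}}

```text
t: 11.35
tool_pos: [0.4817, -0.3353, 0.0523]
tcp_rot: [-180.0, 0.0, -172.3]
contact_force: [-0.0, 0.5, 0.1]
opening: 1.0
```

```bash
python3 -c "
from h import *
go([.4817,-.333,.052])
c=cam('wrist'); cv2.imwrite('pics/w7.png',c['frame'])"
```

```text
t 11.35 pos [ 0.48170162 -0.335319    0.05226078] [-1.79973151e+02  4.91801317e-02 -1.72263915e+02] F [-0.03785448  0.46293961  0.07776996] op 0.9995402490405371
tool cm [-0.03  0.23  0.03] turn None
```

View pics/w7.png

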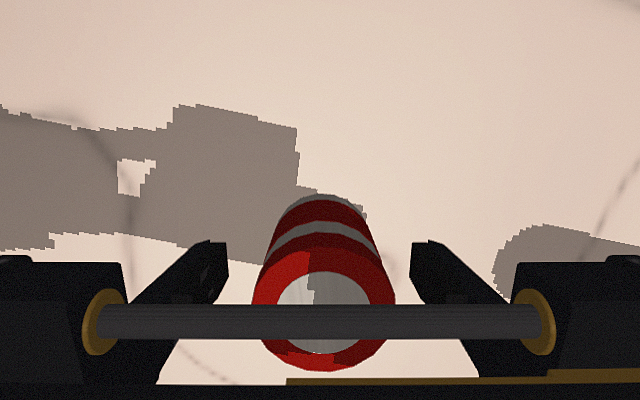

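The lid is at (323,313), about 2 mm off to one side, so I'll nudge over and close.

Call:
{"method": "step_arm", "body": {
  "deltas": [
    [[0,0.2,0],0],
    [[0,0.2,0],0],
    [[0,0.2,0],0]
  ]
}}

```text
t: 11.78
tool_pos: [0.4811, -0.3333, 0.0519]
tcp_rot: [-180.0, 0.0, -172.3]
contact_force: [0.3, 1.2, -1.0]
opening: 0.998
```

Call:
{"method": "step_arm", "body": {
  "deltas": [
    [[0,0,0],0],
    [[0,0,0],0],
    [[0,0,0],0],
    [[0,0,0],0],
    [[0,0,0],0],
    [[0,0,0],0]
  ],
  "jaw": 255
}}

```text
t: 12.52
tool_pos: [0.481, -0.3334, 0.0517]
tcp_rot: [-180.0, 0.0, -172.3]
contact_force: [0.4, -0.6, -1.5]
opening: 0.584
```

Call:
{"method": "step_arm", "body": {
  "deltas": [
    [[0,0,-0.5],0],
    [[0,0,-2],0],
    [[0,0,-4],0],
    [[0,0,-7],0],
    [[0,0,-10],0],
    [[0,0,-13],0],
    [[0,0,-15],0],
    [[0,0,-16],0],
    [[0,0,-16],0],
    [[0,0,-16],0]
  ]
}}

```text
t: 13.78
tool_pos: [0.4803, -0.3331, 0.2109]
tcp_rot: [179.9, -0.1, -172.3]
contact_force: [-0.4, 0.6, -2.9]
opening: 0.584
```

```bash
python3 -c "
from h import *
go([*wd(-.006,0),.212],187.72)
c=cam('wrist'); cv2.imwrite('pics/w8.png',c['frame'])"
```

```text
t 13.775 pos [ 0.48034979 -0.33305472  0.2109018 ] [ 1.79941900e+02 -8.40091506e-02 -1.72266120e+02] F [-0.43388434  0.56766984 -2.94639482] op 0.5840177385670243
tool cm [-13.07  48.34  -0.08] turn 0.013880141795766576
```

View pics/w8.png

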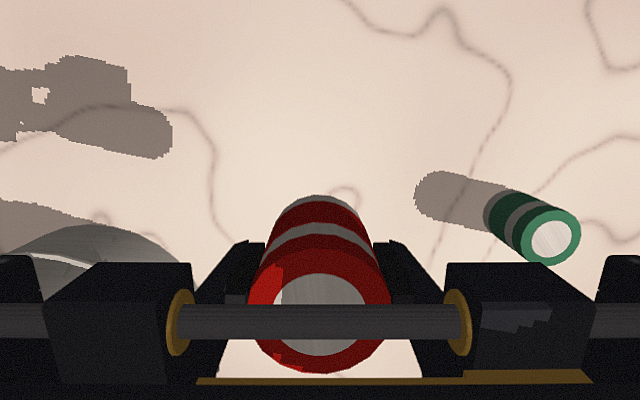

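The new tin is held upright (lid at (320,315), opening 0.584) and the green tin is undisturbed at (550,238). Next I'll carry the new tin over high.

Call:
{"method": "step_arm", "body": {
  "deltas": [
    [[-0.5,2,0],0],
    [[-1.6,6,0],0],
    [[-3,11,0],0],
    [[-4.3,16,0],0],
    [[-5.7,21,0],0],
    [[-7,26,0],0],
    [[-8.4,31,0],0],
    [[-9.7,36,0],0],
    [[-11.1,41,0],0],
    [[-12.2,45,0],0]
  ]
}}

```text
t: 15.08
tool_pos: [0.5411, 0.1317, 0.2111]
tcp_rot: [180.0, -0.0, -172.2]
contact_force: [0.4, -0.1, -2.8]
opening: 0.583
```

Call:
{"method": "step_arm", "body": {
  "deltas": [
    [[-0.5,1.8,0],0],
    [[-0.8,2.9,0],0],
    [[-0.9,3.3,0],0],
    [[-0.9,3.3,0],0],
    [[-0.9,3.3,0],0]
  ]
}}

```text
t: 15.7
tool_pos: [0.5459, 0.1614, 0.2116]
tcp_rot: [-179.9, -0.0, -172.4]
contact_force: [1.1, -1.0, -2.8]
opening: 0.581
```

```bash
python3 -c "
from h import *
go([*wd(-.006,0),.058],187.72); print(tr(bot.state()['tool_pos']))
c=cam('wrist'); cv2.imwrite('pics/w9.png',c['frame'])"
```

```text
t 15.7 pos [0.54590145 0.16140836 0.21164035] [-1.79944081e+02 -2.50953754e-02 -1.72378566e+02] F [ 1.08613167 -1.01338285 -2.80361704] op 0.5805948359416545
tool cm [ 0.07  0.24 15.36] turn -0.09856576337824663
[-0.00524259 -0.0022074 ]
```

View pics/w9.png

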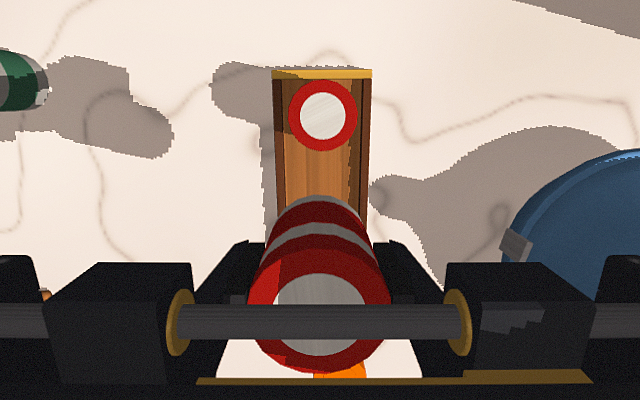

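Call:
{"method": "step_arm", "body": {
  "deltas": [
    [[0.1,0.2,2],0],
    [[0.1,0.2,5],0],
    [[0.1,0.2,8],0],
    [[0.1,0.2,11],0],
    [[0.1,0.2,13],0],
    [[0.1,0.2,14],0],
    [[0.1,0.2,14.2],0],
    [[0.1,0.2,14.2],0],
    [[0.1,0.2,14.2],0]
  ]
}}

```text
t: 16.88
tool_pos: [0.5451, 0.165, 0.0705]
tcp_rot: [180.0, 0.1, -172.3]
contact_force: [-1.2, 0.4, -2.4]
opening: 0.584
```

```bash
python3 -c "
from h import *
go([*wd(-.006,0),.058],187.72); print(tr(bot.state()['tool_pos']))
c=cam('wrist'); cv2.imwrite('pics/w10.png',c['frame'])
c=cam('scene'); cv2.imwrite('pics/s10.png',cv2.resize(c['frame'][140:360,300:500],None,fx=2.7,fy=2.7))"
```

```text
t 16.875 pos [0.54513803 0.16495647 0.0705392 ] [ 1.79972976e+02  8.81787965e-02 -1.72281129e+02] F [-1.23033253  0.40294919 -2.42587292] op 0.5840371744870043
tool cm [ 0.05 -0.14  1.25] turn -0.0011292292776943214
[-0.00552246  0.0014111 ]
```

View pics/s10.png

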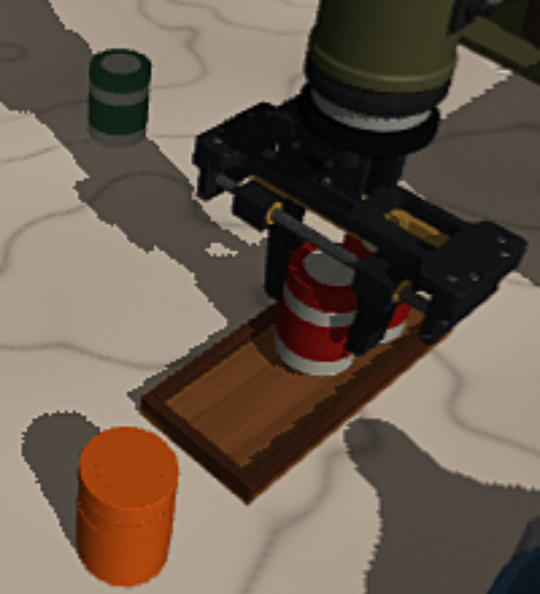

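The scene view shows the held tin within the tray's sides, close behind the old one. I'll lower it gently.

Call:
{"method": "step_arm", "body": {
  "deltas": [
    [[0,-0.1,0.3],0],
    [[0,-0.1,0.6],0],
    [[0,-0.1,0.9],0],
    [[0,-0.1,1.1],0],
    [[0,-0.1,1.2],0],
    [[0,-0.1,1.3],0],
    [[0,-0.1,1.3],0],
    [[0,-0.1,1.3],0]
  ]
}}

```text
t: 17.98
tool_pos: [0.5446, 0.1638, 0.0576]
tcp_rot: [-180.0, 0.0, -172.3]
contact_force: [-2.8, 0.5, 5.5]
opening: 0.585
```

Contact: the vertical force went from -2.4 to +5.5 N at the expected height. I'll release and rise.

Call:
{"method": "step_arm", "body": {
  "deltas": [
    [[0,0,0],0],
    [[0,0,0],0],
    [[0,0,0],0],
    [[0,0,0],0],
    [[0,0,0],0],
    [[0,0,0],0]
  ],
  "jaw": 0
}}

```text
t: 18.73
tool_pos: [0.5447, 0.1638, 0.0567]
tcp_rot: [180.0, 0.0, -172.3]
contact_force: [-0.0, 0.6, -0.2]
opening: 1.0
```

Call:
{"method": "step_arm", "body": {
  "deltas": [
    [[0,0,-1],0],
    [[0,0,-3],0],
    [[0,0,-6],0],
    [[0,0,-9],0],
    [[0,0,-12],0],
    [[0,0,-14],0],
    [[0,0,-15],0],
    [[3,0,-15],0],
    [[-3,0,-15],0],
    [[-4,0,-15],0]
  ]
}}

```text
t: 19.98
tool_pos: [0.5864, 0.1689, 0.2063]
tcp_rot: [180.0, 0.1, -172.3]
contact_force: [0.6, -0.2, 0.2]
opening: 0.996
```

Call:
{"method": "step_arm", "body": {
  "deltas": [
    [[-3,0,-2],0],
    [[-3,12,-8],0],
    [[7,12,-8],0],
    [[14,12,-8],0],
    [[14,12,-8],0],
    [[14,12,-8],0]
  ]
}}

```text
t: 20.72
tool_pos: [0.4251, 0.2705, 0.2877]
tcp_rot: [180.0, -0.1, -171.9]
contact_force: [1.4, 0.7, -0.0]
opening: 1.0
```

```bash
python3 -c "
from h import *
c=cam('top'); cv2.imwrite('pics/t11.png',c['frame'])
c=cam('scene'); cv2.imwrite('pics/s11.png',cv2.resize(c['frame'][140:360,300:500],None,fx=2.7,fy=2.7))
c=cam('wrist'); cv2.imwrite('pics/w11.png',c['frame']); print(bot.state()['tool_pos'])"
```

```text
[0.43105938 0.26931183 0.28697371]
```

View pics/s11.png

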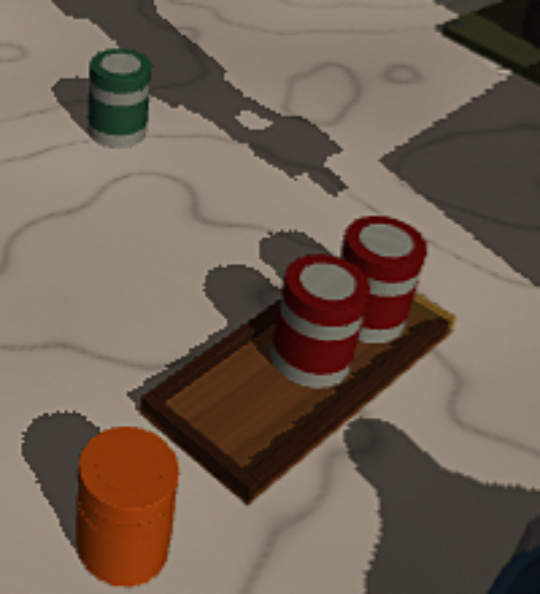

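View pics/t11.png

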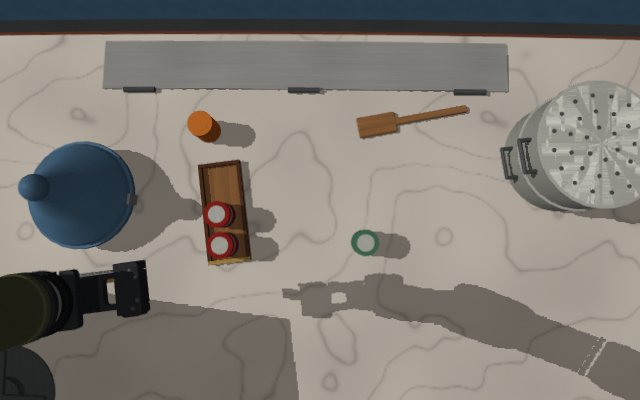

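View pics/w11.png

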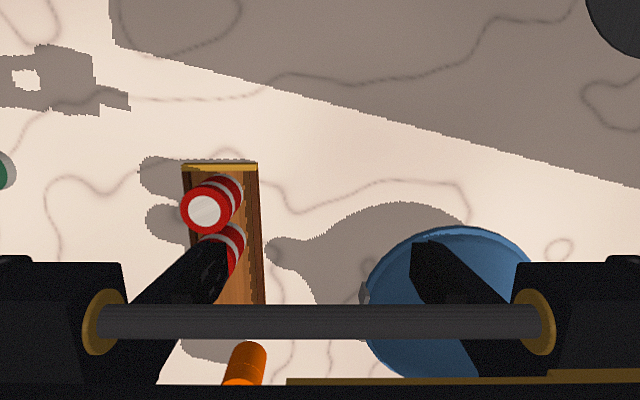

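```bash
python3 -c "
from h import *
def meas(n,L):
  c=cam(n); hsv=cv2.cvtColor(c['frame'],cv2.COLOR_BGR2HSV)
  for s0,v0 in ((40,110),):
    m=((hsv[...,1]<s0)&(hsv[...,2]>v0)).astype(np.uint8)
    _,l,s,ce=cv2.connectedComponentsWithStats(m,connectivity=4)
    for k,(u,v),z in L:
      i=l[v,u]; p=pt(c,ce[i],z); print(n,k,ce[i].round(1),s[i][4],p.round(4),tr(p).round(4))
meas('top',[('old',(220,246),.076),('new',(216,214),.076),('green',(366,242),.07)])
# scene crop px -> full: 300+x/2.7,140+y/2.7
meas('scene',[('old',(int(300+385/2.7),int(140+240/2.7)),.076),('new',(int(300+328/2.7),int(140+281/2.7)),.076)])
s=bot.state(); print(s['t'],s['contact_force'],s['tool_pos'])
"
```

```text
top old [219.1 245.1] 215 [0.4834 0.1566 0.076 ] [-0.0678  0.0014]
top new [216.  213.7] 207 [0.5449 0.1647 0.076 ] [-0.0058  0.0012]
top green [365.3 242.5] 254 [ 0.4921 -0.1307  0.07  ] [-0.0978 -0.2845]
scene old [442.4 228.6] 166 [0.4852 0.1546 0.076 ] [-0.0663 -0.0008]
scene new [420.9 243.9] 197 [0.5465 0.1632 0.076 ] [-0.0044 -0.0005]
20.975 [-2.64872195e-01  2.23895767e-02  2.42090628e-04] [0.43126967 0.26899518 0.28652743]
```

```bash
python3 -c "
from h import *
print(np.abs(bot.state()['dq']).max()); print(bot.hand_in())"
```

```text
0.3638524041717587
the job is handed in; nothing more can be done
None
```

I pulled the older red-lidded tin forward to the brass front stop. Then I set the new red-lidded tin down behind it, released it, moved the arm clear and handed in at about 21 s of the 51 s allowed. No verdict was reported.

Last checks, from the top and scene cameras:

| Check | Top camera | Scene camera | Limit |
|---|---|---|---|
| Older tin, x in tray | -68 mm | -66 mm | -80 to -56 mm |
| Gap from older tin to front stop | about 6 mm | about 8 mm | 18 mm |
| New tin, x in tray | -6 mm | -4 mm | above -30 mm |
| Gap between the two tins | about 10 mm | about 10 mm | 23 mm |
| Both tins, sideways in tray | within 1.5 mm | within 1 mm | ±16 mm |

- **Upright:** both tins look upright in the pictures; I did not measure their tilt.
- **Green tin:** the top camera puts it within 0.2 mm of where it started.
- **Forces:** the tool force readings stayed under 9 N; the new tin's set-down read about 5.5 N.
- **Disagreements:** the two cameras differ by about 2 mm, which is their calibration error. No check failed.

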